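Probe a solar-cell coupon with a click-lever test nest

ROBOT

A 7-joint arm with a two-finger parallel gripper is mounted at the origin on a cart in front of the work surface, level with it; the furniture and walls round the work are solid. World frame = base frame: x ahead of the robot, y to its left, z up, the work surface at z = 0. Lengths are in m, angles in rad, forces in N, time in s.
With the tool pointing down it reaches from about 0.425 to 0.95 m from the base axis. Payload 16.7 kg.
Tool frame: the origin (TCP) lies midway between the tips of the shut fingers; the grasp point (between the pads) lies 19 mm behind it; z points along the fingers, y is the line along which they close (so a half turn about z gives the same grasp; the last joint's range is limited). The gripper opens to 94 mm and grips with 3 to 60 N. Pads are 16 mm wide; open, the fingers measure 119 mm over their backs; the gripper's body (75 mm by 177 mm) begins 78 mm behind the grasp point.
Start: joints at [-1.268, 0.426, 0.074, 1.606, -0.034, 1.111, -0.067], TCP at [0.295, 0.607, 0.205] pointing down, gripper open.
Joint ranges: [-2.85, 2.85], [-0.5, 2.14], [-1.23, 1.37], [0.21, 2.46], [-1.02, 4.16], [0.16, 2.05], [-2.73, 2.73]. Speed limits (rad/s): [1.89, 1.89, 2.39, 2.39, 3.01, 3.01, 3.01].

INTERFACE

Orientations are given as [roll, pitch, yaw] about the fixed x, y, z axes, in that order (R = Rz(yaw) Ry(pitch) Rx(roll)).
In Python, from station import manip gives the robot as it stands.
- The arm moves only by the shell command python3 -m handwheel 'ROWS'. ROWS is JSON, one flat list of numbers, 5 for each row, row after row: the gripper command: -1 is fully open, 1 is shut, values between are in proportion, then the shift along the tool's x, y, z in cm, then the turn about the tool's z in degrees. In form: [gripper, x, y, z, turn, gripper, x, y, z, turn, ...]. A call has 1 to 5 rows; each row shifts and turns the commanded pose from where the row before left it, along the tool's axes as they then stand; what a row does not reach is not made up. A row lasts 1/8 s, in which the tool goes at most 62.5 mm and 10.7 degrees, less where a joint would pass 70% of its speed; a pose out of reach is approached as far as the arm can. A call is refused whole if a number of a shift passes 6.25 or a number of a turn 10.7, either way. A call with a gripper value outside its range is refused whole. The fingers move at their own pace and stop on an object; the grip force is fixed at half the most. Time passes only in rows, so rows that do not move let the fingers close. It gives the time, the measured TCP pose, the force, the opening and the grip force at its end, in the units of the state.
- manip.get_state(): the state, without advancing time (a new reading comes with each control period).
- manip.read_camera(name): name is "scene" or "top"; returns a dict with "color" (400x640x3 uint8, blue, green, red), "fx", "fy", "cx", "cy" (pixels), "dist_coeffs" ([k1, k2, p1, p2, k3] as OpenCV has them; the pictures are not rectified), "view" (4x4, takes a point from world to camera coordinates). Camera axes: x right, y down, z forward; pixel columns grow to the right and rows downward; lengths in m; the calibration is good to about 2 mm. A picture is of the moment at which its call begins. There is no depth.
- manip.sign_off(): hands the job in; it is judged then, once.
The state is a dict: "t": time; "joint_positions": joint angles; "joint_vel": joint speeds; "effort": joint torques, N m; "position": TCP position; "ee_rot": TCP orientation; "wrist_force": force on the tool from outside, world axes, zero at the start; "torque": the same for the moment, N m; "opening": opening from 0.0 (shut) to 1.0 (fully open); "grasp_force": force on a finger pad.
Only numpy, scipy, OpenCV 4.12 (cv2) and the standard library are available. Lean on these libraries where they do the work, as an engineer would, in place of code of your own. Each camera call takes 0.05 s, during which the arm holds its last target. There are 200 camera calls.

TASK

Slide the grey carrier with its solar-cell coupon fully home into the slot of the probe nest, against the end stops. Then take the red grip of the nest's click lever and pull it exactly four clicks from rest towards the nest's open mouth, never on to a fifth, so that the sprung pins press on the coupon. Finish while holding the lever at the fourth click, because it springs back if you let go; leave the blue parts bin, the loupe and the red tray where they are.

Things in the scene. Friction and masses are not known exactly. Their poses are not given: they have to be found in the camera images.
- nest: Probe nest, fixed to the bench: aluminium base 180 x 148 x 6 mm (x, y, z) with a slot that takes the carrier. Origin: centre of the base's underside, on the bench. +x is the way the carrier slides in (the open mouth is at -x), +y the lever's side, z up. Home, the carrier's origin is at nest x = -13, y = 0, z = 6 mm, its x along the nest's x.
- slot_mouth (a point): Middle of the slot's flared mouth, on the base's top: nest x = -88, y = 0, z = 6 mm. A ramp 20 mm long leads up to it from the bench. The flare is 124 mm wide and narrows to the rails, inner faces at y = +-52 mm from x = -60 mm on. From x = -40 mm on black lips cover the carrier's edges, 4.5 mm above its plate, inner edges at y = +-47.5 mm.
- slot_end (a point): Middle of the end stops' face, on the base's top: nest x = 62, y = 0, z = 6 mm. The carrier's leading edge meets it when home.
- bridge_top (a point): Middle of the top of the grey bridge that spans the slot and carries the probe head: nest x = 27, y = 0, z = 78 mm. The bridge covers x 10 to 44 mm, y +-69 mm, with 25 mm free under the pins; ram and guide rods stand up to z = 124 mm.
- lever_pivot (a point): Point on the lever's turning axis, level with the middle of the red grip: nest x = 27, y = 116, z = 66 mm. The axis lies along the nest's y.
- press_lever (a joint): Lever angle, rad: 0 at rest (leaning 0.45 from upright to nest +x), growing as its top is pulled to nest -x. Clicks every 0.16 (20 mm at the grip): 0.16, 0.32, 0.48, 0.64 .. 0.96; a sprung roller drops into quadrant notches. Tick 0.64 is red. It springs back if let go. Pull at the grip: 5 N in a notch, jumping to 11 N to leave it, then falling again. Drives the probe head down 20 mm per rad.
- lever_grip: Red revolving grip of the lever: level bar 17 mm thick, 64 mm long along the nest's y, origin at its centre, 125 mm from the pivot point. It spins freely on its pin. At rest at nest x = 81, y = 116, z = 179 mm; at four clicks x = 3, z = 189 mm. Only the lever's arm is near, at its inner (-y) end.
- probe_pins: Row of four sprung brass pins under the probe head, along the nest's y at nest x = 27 mm; origin in the middle at the tips, nest z = 25 mm at rest. They come down 20 mm per rad of lever, meet a seated coupon (top at nest z = 17 mm) after 0.4 rad and press with about 3 N in all at four clicks.
- carrier: Loose grey carrier plate 150 x 100 x 6 mm, about 0.16 kg, origin at the centre of its underside; +x leads into the nest, z up. The coupon lies in a shallow frame centred at x = 18 mm (frame top 10 mm). Orange upright tab at x = -68 mm: 10 mm thick in x, 46 mm wide in y, z 6 to 47 mm; two gussets at y = +-16 mm, x -66 to -48 mm, up to z = 17 mm.
- carrier_tab (a point): Middle of the top edge of the carrier's orange tab (carrier x = -68, y = 0, z = 47 mm).
- coupon: Loose solar-cell coupon, a blue cell with four silver ribbons on a white board 80 x 80 x 5 mm, 0.05 kg; origin at the centre of its underside. It lies in the carrier's frame at carrier x = 18, y = 0, z = 6 mm, with 1.5 mm of play.
- parts_bin: Open blue plastic parts bin, 140 x 90 x 60 mm, origin at the centre of its underside. Leave alone.
- loupe: Black stand loupe, 37 mm across and 30 mm high, origin at the centre of its underside. Leave alone.
- red_tray: Small open red tray, 101 x 111 x 30 mm, origin at the centre of its underside. Leave alone.
There are look-alikes about, which are no part of the job. Leave any pink look-alike of the coupon alone.

How it is judged:
By the outcome, as a careful person would: the job done as asked, in the order asked, and still so for the second after the job is handed in, while the arm keeps its last pose, push and grip.
It also fails if it takes over 56 s, if anything falls off the work surface, if the arm or the gripper's body presses on something with over 40 N, if the wrist force passes 120 N, or if a joint passes its speed limit or range.

## Working session

There is one attempt and no reset: what is moved stays moved. The work goes in short steps, Python scripts to look and compute and a shell command to move; the robot and the scene stay as the last step left them, time stands still between calls to the robot, and variables do not carry over. Pictures are saved under pics/ and viewed, at most 10 in all, crops included, and the job is handed in when it is done.

```bash
mkdir -p pics; python3 - <<'E'
from station import manip
import cv2
for n in("scene","top"):
    c=manip.read_camera(n); cv2.imwrite(f"pics/{n}0.png",c["color"]); print(n,c["fx"],c["cx"],c["dist_coeffs"],c["view"])
s=manip.get_state(); print(s)
E
```

```text
scene 408.3288978333906 310.94608738810854 [-0.01500989  0.          0.          0.          0.        ] [[ 0.63807034 -0.76973907  0.01918345 -0.39888282]
 [-0.36064906 -0.32078452 -0.87580223  0.30417052]
 [ 0.68029295  0.55190494 -0.48228876  1.15295459]
 [ 0.          0.          0.          1.        ]]
top 497.7394076689865 319.44127035116884 [-0.14696383  0.          0.          0.          0.        ] [[ 0.24963605 -0.96829762  0.00903154 -0.20867627]
 [-0.80196955 -0.21196435 -0.55849436  0.50883936]
 [ 0.54270312  0.13217731 -0.82945915  1.66796747]
 [ 0.          0.          0.          1.        ]]
{'t': 0.1, 'joint_positions': array([-1.26750857,  0.42667019,  0.07390846,  1.60651019, -0.03409341,
        1.1108039 , -0.06708022]), 'joint_vel': array([-3.74649364e-04, -1.77651323e-03, -2.23371377e-05, -6.97496579e-04,
        4.25211594e-04, -1.06320977e-03,  4.34377016e-04]), 'effort': array([ 6.93651644e-03, -9.37473893e+01,  3.67570169e+00, -4.55045414e+01,
       -4.88627760e-02,  1.68508018e-02,  6.85429441e-06]), 'position': array([0.29518664, 0.60661167, 0.20486129]), 'ee_rot': array([-3.14046685e+00,  1.07743904e-04,  2.68874654e+00]), 'wrist_force': array([-0.78544268, -0.06684092,  1.35296225]), 'torque': array([ 0.01502585, -0.03257645, -0.02542731]), 'grasp_force': 0.0, 'opening': 0.9990102703816007}
```

View pics/scene0.png

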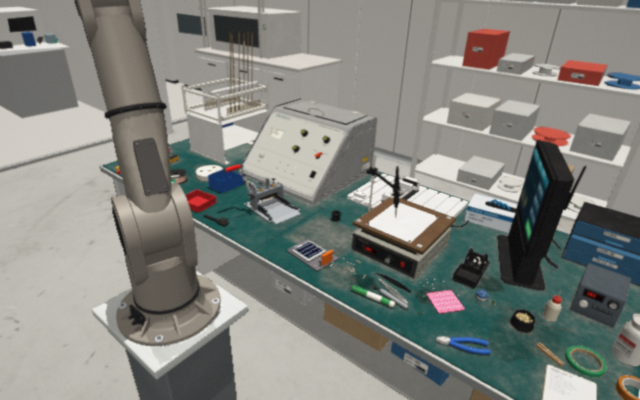

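View pics/top0.png

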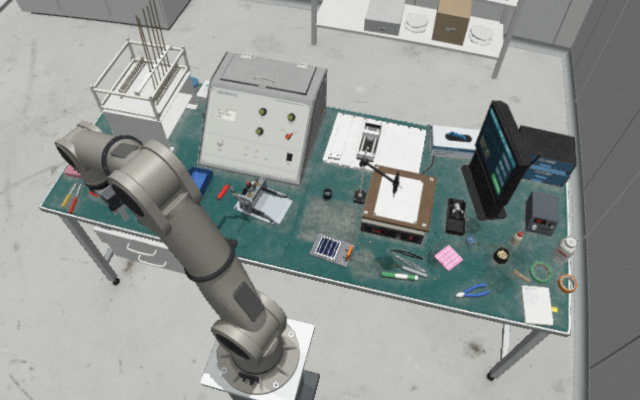

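The scene view shows the carrier near (313,255) with its tab on the right, and the nest near (273,203). In the top view they are at (333,248) and (265,200). I'll zoom in on both.

```bash
python3 - <<'E'
import cv2,numpy as np
a=cv2.imread("pics/scene0.png")[165:275,205:345]; b=cv2.imread("pics/top0.png")[165:275,215:365]
cv2.imwrite("pics/z_scene.png",cv2.resize(a,None,fx=5,fy=5,interpolation=cv2.INTER_CUBIC))
cv2.imwrite("pics/z_top.png",cv2.resize(b,None,fx=5,fy=5,interpolation=cv2.INTER_CUBIC))
E
```

```text
(no output)
```

View pics/z_scene.png

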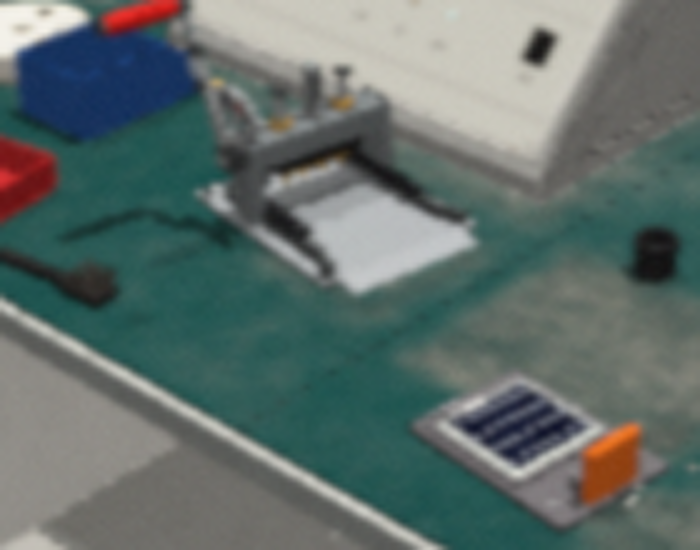

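View pics/z_top.png

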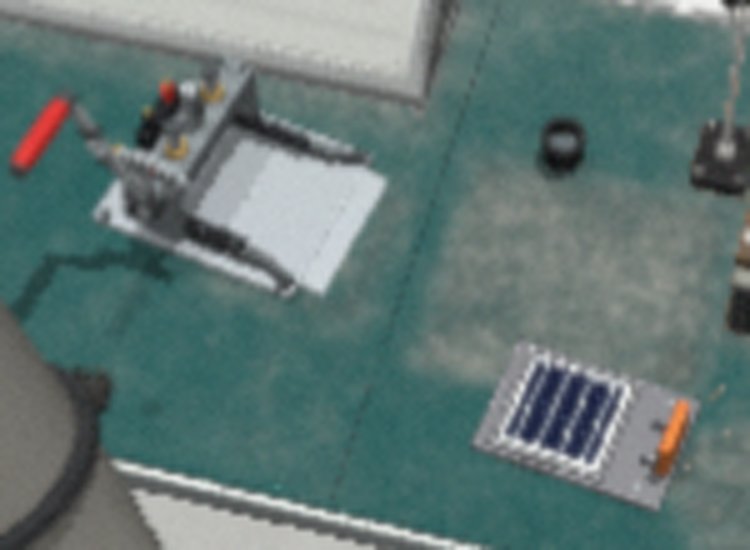

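```bash
cat >h.py <<'E'
from station import manip
import cv2,numpy as np
from scipy.optimize import least_squares
from scipy.spatial.transform import Rotation as R
def cam(n):
    c=manip.read_camera(n);return c
def proj(c,P):
    P=np.atleast_2d(P).astype(float);V=np.array(c["view"])
    K=np.array([[c["fx"],0,c["cx"]],[0,c["fy"],c["cy"]],[0,0,1.]])
    return cv2.projectPoints(P,cv2.Rodrigues(V[:3,:3])[0],V[:3,3],K,np.array(c["dist_coeffs"],float))[0][:,0]
def w(p,P):
    P=np.atleast_2d(np.array(P,float));c,s=np.cos(p[2]),np.sin(p[2])
    return np.c_[p[0]+c*P[:,0]-s*P[:,1],p[1]+s*P[:,0]+c*P[:,1],P[:,2]+(p[3] if len(p)>3 else 0)]
def fit(obs,p0):
    # obs: list of (cam, model pts mm, pixels)
    f=lambda p:np.concatenate([(proj(c,w(p,np.array(m)/1e3))-px).ravel() for c,m,px in obs])
    r=least_squares(f,p0,loss="soft_l1");return r.x,f(r.x).reshape(-1,2)
E
python3 - <<'E'
from h import *
S,T=cam("scene"),cam("top")
s=lambda L:(np.array(L)+.5)/5-.5+[205,165]
t=lambda L:(np.array(L)+.5)/5-.5+[215,165]
cm=[(75,50,3),(75,-50,3),(-75,-50,3),(-75,50,3)]
p,r=fit([(T,cm,t([(475,445),(520,345),(698,400),(658,508)])),(S,cm,s([(415,425),(515,375),(665,465),(565,527)]))],[.6,0,1.5])
print("carrier",p,r.round(1).tolist()); print("tab",w(p,[-.068,0,.047]))
nt=[(81,116,179),(90,74,6),(-108,-62,0),(-108,62,0),(10,-69,78),(10,69,78)]
ns=[(81,116,179),(90,74,6),(-108,-62,0),(-108,62,0),(10,-69,78),(10,69,78)]
p,r=fit([(T,nt,t([(42,133),(97,215),(387,180),(323,293),(250,70),(190,180)])),(S,ns,s([(142,16),(197,195),(478,240),(357,293),(388,97),(262,150)]))],[.7,.3,1.5])
print("nest",p,r.round(1).tolist())
for q in[(-88,0,6),(62,0,6),(81,116,179),(3,116,189),(-13,0,6),(-81,0,53)]:print(q,w(p,np.array(q)/1e3).round(4))
E
```

```text
carrier [ 0.45607501 -0.14671974  1.46162605] [[-0.9, 0.1], [-0.5, -1.2], [0.5, -0.1], [-0.0, 0.1], [-0.9, 0.7], [0.2, -0.5], [1.2, 0.2], [0.0, 0.7]]
tab [[ 0.44866617 -0.21431493  0.047     ]]
nest [0.59509592 0.18091243 1.41972865] [[0.4, 0.3], [-0.9, 0.3], [0.0, -1.3], [-0.4, -0.1], [0.7, -1.3], [-3.3, 2.9], [0.4, 0.4], [0.1, -0.2], [0.6, 0.2], [-0.0, 0.3], [1.3, 0.4], [-1.4, 0.0]]
(-88, 0, 6) [[0.5819 0.0939 0.006 ]]
(62, 0, 6) [[0.6044 0.2422 0.006 ]]
(81, 116, 179) [[0.4926 0.2784 0.179 ]]
(3, 116, 189) [[0.4809 0.2013 0.189 ]]
(-13, 0, 6) [[0.5931 0.1681 0.006 ]]
(-81, 0, 53) [[0.5829 0.1008 0.053 ]]
```

```bash
python3 -m handwheel '[-1,0,0,-2.5,-9.75,-1,0,0,-2.5,-9.75,-1,-2.5,-4.75,0,0,-1,-2.5,-4.75,0,0,-1,-2.5,-4.75,0,0]'; python3 -m handwheel '[-1,-2.5,-4.75,0,0,-1,-2.5,-4.75,0,0,-1,-2.5,-4.75,0,0,-1,-2.5,-4.75,0,0,-1,-2.5,-4.75,0,0]'
```

```text
t: 0.82
position: [0.3543, 0.4552, 0.2553]
ee_rot: [-3.141, -0.0, 3.029]
wrist_force: [0.2, 0.0, 0.2]
opening: 1.0
grasp_force: 0.0
t: 1.45
position: [0.4517, 0.2051, 0.2556]
ee_rot: [3.141, 0.0, 3.029]
wrist_force: [1.5, 0.0, -0.3]
opening: 0.998
grasp_force: 0.0
```

```bash
python3 -m handwheel '[0,-0.55,-5.2,0,0,0,-0.55,-5.2,0,0,0,-0.55,-5.2,0,0,0,-0.55,-5.2,0,0,0,-0.55,-5.2,0,0]'; python3 -m handwheel '[0,-0.55,-5.2,2,0,0,-0.55,-5.2,4,0,0,-0.5,-5.2,4,0,0,0,0,2.5,0,0,0,0,0,0]'
python3 - <<'E'
from h import *
s=manip.get_state();print(s["position"],s["ee_rot"],s["opening"])
for n,x,y in(("scene",265,200),("top",300,195)):
    c=cam(n)["color"][y:y+90,x:x+110];cv2.imwrite(f"pics/g_{n}.png",cv2.resize(c,None,fx=5,fy=5,interpolation=cv2.INTER_CUBIC))
E
```

```text
t: 2.08
position: [0.4492, -0.0563, 0.2557]
ee_rot: [3.141, 0.0, 3.029]
wrist_force: [1.0, 0.3, -0.6]
opening: 0.513
grasp_force: 0.0
t: 2.7
position: [0.4466, -0.2062, 0.1332]
ee_rot: [-3.141, -0.004, 3.028]
wrist_force: [0.1, -0.2, 0.5]
opening: 0.503
grasp_force: 0.0
[ 0.44664783 -0.2062362   0.13320924] [-3.14113838 -0.00353957  3.02801223] 0.5034574644076695
```

View pics/g_scene.png

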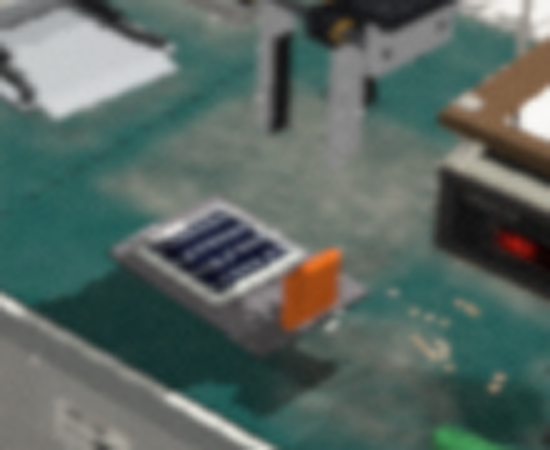

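The view shows the fingers in the air around (310,130), straddling the line above the orange tab at (312,290). I'll go down and grip.

```bash
python3 -m handwheel '[0,-0.3,-0.8,3,0,0,0,0,3,0,0,0,0,3,0,0,0,0,2.3,0,0,0,0,0,0]'
```

```text
t: 3.42
position: [0.4503, -0.2137, 0.0217]
ee_rot: [3.141, -0.001, 3.03]
wrist_force: [0.3, -0.6, 0.2]
opening: 0.5
grasp_force: 0.0
```

```bash
python3 -m handwheel '[1,0,0,0.2,0,1,0,0,0,0,1,0,0,0,0,1,0,0,0,0]'
```

```text
t: 3.92
position: [0.4503, -0.2144, 0.0199]
ee_rot: [-3.142, 0.001, 3.029]
wrist_force: [-0.0, -3.2, 3.7]
opening: 0.113
grasp_force: 1.8
```

```bash
python3 -m handwheel '[1,0,0,0,0,1,0,0,-0.6,0,1,0,0,-0.6,2.4,1,0,0,0,0]';python3 -m handwheel '[1,-1.4,2.6,0,0,1,-1.4,2.6,0,0,1,-1.4,2.6,0,0,1,-1.4,2.6,0,0]';python3 -m handwheel '[1,-1.4,2.6,0,0,1,-1.4,2.5,0,0,1,0,0,0,0]'
python3 - <<'E'
from h import *
for n,x,y in(("scene",225,170),("top",235,160)):
    c=cam(n)["color"][y:y+90,x:x+120];cv2.imwrite(f"pics/p_{n}.png",cv2.resize(c,None,fx=5,fy=5,interpolation=cv2.INTER_CUBIC))
E
```

```text
t: 4.42
position: [0.4502, -0.2144, 0.0319]
ee_rot: [-3.141, 0.0, 2.987]
wrist_force: [-0.3, 0.6, -2.7]
opening: 0.103
grasp_force: 30.0
t: 4.92
position: [0.5217, -0.1194, 0.0313]
ee_rot: [-3.141, -0.0, 2.988]
wrist_force: [-0.2, -0.8, -1.9]
opening: 0.106
grasp_force: 30.0
t: 5.3
position: [0.5578, -0.072, 0.0311]
ee_rot: [3.141, -0.0, 2.991]
wrist_force: [-0.1, -0.7, -1.9]
opening: 0.107
grasp_force: 30.0
```

View pics/p_top.png

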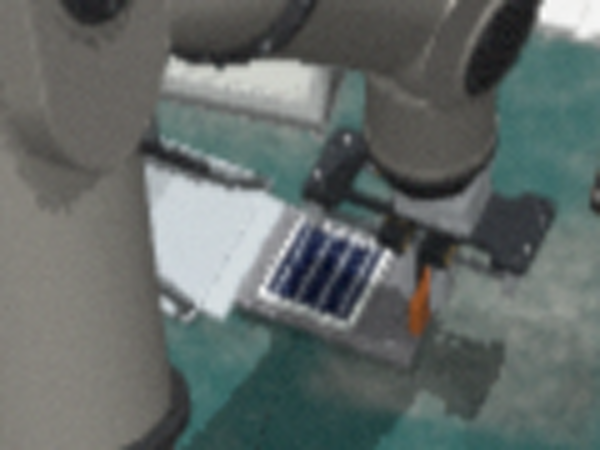

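View pics/p_scene.png

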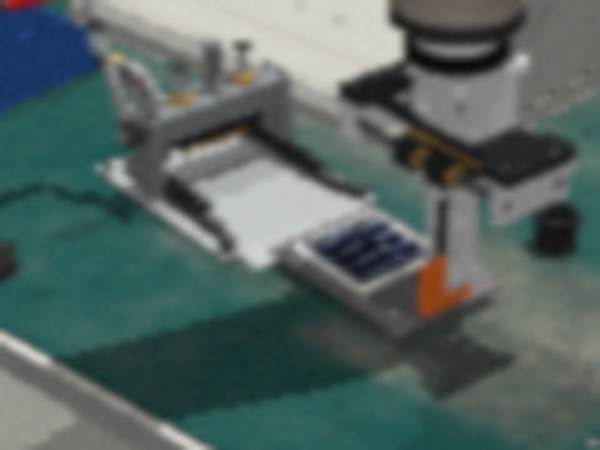

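The carrier hangs level just before the ramp. In the top view its leading edge runs from (243,303) to (293,207), and the tab is at (420,305). I'll measure its pose in the hand.

```bash
python3 - <<'E'
from h import *
S,T=cam("scene"),cam("top")
s=lambda L:(np.array(L)+.5)/5-.5+[225,170]
t=lambda L:(np.array(L)+.5)/5-.5+[235,160]
z=11
b=[(58,-40,11+z),(-22,-40,11+z),(-22,40,11+z),(58,40,11+z)]
p,r=fit([(T,b+[(75,50,3+z),(-75,50,3+z)],t([(298,215),(390,245),(352,325),(260,297),(241,305),(415,367)])),(S,b+[(75,50,3+z),(-75,50,3+z),(-75,-50,3+z)],s([(372,212),(440,243),(365,293),(300,245),(280,258),(400,337),(493,293)]))],[.58,0,1.42])
print(p,r.round(1).tolist())
n=[.5951,.1809,1.4197]
c,k=np.cos(n[2]),np.sin(n[2]);d=p[:2]-n[:2];print("in nest",[c*d[0]+k*d[1],-k*d[0]+c*d[1]],p[2]-n[2])
d=manip.get_state()["position"][:2]-n[:2];print("tcp in nest",[c*d[0]+k*d[1],-k*d[0]+c*d[1]])
E
```

```text
[ 0.56438884 -0.00612901  1.44610554] [[-0.0, 0.3], [0.2, 0.6], [0.0, 0.5], [-0.5, -0.4], [-1.6, -0.3], [-0.9, -0.4], [0.6, 0.3], [1.2, 2.3], [0.2, -0.0], [-0.9, 0.9], [-1.8, -0.7], [1.0, 0.2], [2.3, -1.1]]
in nest [np.float64(-0.18952083263798947), np.float64(0.0022092609636278834)] 0.02640554245747828
tcp in nest [np.float64(-0.2587880531350194), np.float64(-3.9523823343455555e-05)]
```

```bash
python3 -m handwheel '[1,-0.1,2,0,0,1,0,2,0.2,0,1,0,1.5,0.15,0,1,0,1.5,0,0]';python3 -m handwheel '[1,0,1,0,0,1,0,1,0,0,1,0,1,0,0,1,0,0,0,0]'
```

```text
t: 6.0
position: [0.5686, -0.0038, 0.0278]
ee_rot: [-3.141, -0.0, 2.988]
wrist_force: [0.4, 0.8, -2.3]
opening: 0.104
grasp_force: 30.0
t: 6.5
position: [0.5734, 0.0252, 0.028]
ee_rot: [3.142, -0.0, 2.988]
wrist_force: [-0.9, -0.8, -2.6]
opening: 0.103
grasp_force: 30.0
```

```bash
python3 -m handwheel '[1,0,1.25,0,0,1,0,1.25,0,0,1,0,1.25,0,0,1,0,1.25,0,0]';python3 -m handwheel '[1,0,1,0,0,1,0,0.5,0,0,1,0,0.4,0,0,1,0,0,0,0]'
```

```text
t: 7.0
position: [0.581, 0.075, 0.028]
ee_rot: [3.142, -0.0, 2.988]
wrist_force: [-0.8, -0.1, -2.9]
opening: 0.105
grasp_force: 30.0
t: 7.5
position: [0.5838, 0.0927, 0.028]
ee_rot: [-3.141, -0.0, 2.987]
wrist_force: [-0.4, -0.4, -2.9]
opening: 0.104
grasp_force: 30.0
```

```bash
python3 -m handwheel '[1,0,0.3,0.1,0,1,0,0.2,0.05,0,1,0,0,0,0]';python3 -m handwheel '[1,0,0.2,0,0,1,0,0.2,0,0,1,0,0,0,0]'
```

```text
t: 7.88
position: [0.5846, 0.0978, 0.0264]
ee_rot: [-3.142, -0.0, 2.987]
wrist_force: [-0.3, -0.6, -2.9]
opening: 0.106
grasp_force: 30.0
t: 8.25
position: [0.5846, 0.0998, 0.0264]
ee_rot: [-3.14, -0.001, 2.986]
wrist_force: [-3.5, -8.9, 1.6]
opening: 0.105
grasp_force: 30.0
```

```bash
python3 -m handwheel '[1,0,0.15,0.05,0,1,0,0.1,0,0,1,0,0,0,0]'; python3 - <<'E'
from h import *
S,T=cam("scene"),cam("top")
for n,c,x,y in(("scene",S,225,165),("top",T,235,150)):
    c=c["color"][y:y+90,x:x+100];cv2.imwrite(f"pics/e_{n}.png",cv2.resize(c,None,fx=6,fy=6,interpolation=cv2.INTER_CUBIC))
E
```

```text
t: 8.62
position: [0.5844, 0.0999, 0.0259]
ee_rot: [-3.138, -0.002, 2.984]
wrist_force: [-7.6, -19.3, 7.8]
opening: 0.101
grasp_force: 30.0
```

View pics/e_scene.png

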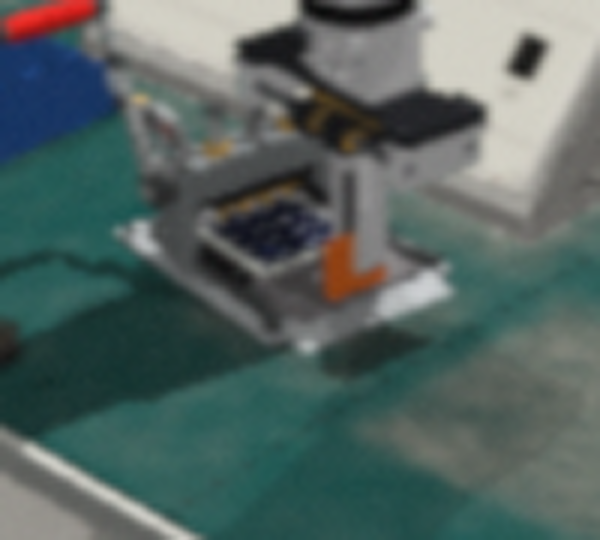

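The carrier sits under the bridge and the pins, with the tab at (350,270). It stopped about 1 mm from the predicted home position at 20 N. I'll loosen the grip and square it up with one finger.

```bash
python3 -m handwheel '[0.4,0,0,-0.2,0,0.4,0,0,0,0,0.4,0,0.3,0,0]';python3 -m handwheel '[0.4,0,0.2,0,0,0.4,0,0.2,0,0,0.4,0,0.2,0,0,0.4,0,0,0,0]'
```

```text
t: 9.1
position: [0.5863, 0.1074, 0.0281]
ee_rot: [3.141, 0.0, 2.987]
wrist_force: [-0.3, -0.4, 0.3]
opening: 0.302
grasp_force: 0.0
t: 9.6
position: [0.5864, 0.1091, 0.028]
ee_rot: [-3.138, -0.001, 2.985]
wrist_force: [-4.8, -19.0, 7.6]
opening: 0.303
grasp_force: 9.9
```

```bash
python3 -m handwheel '[0.4,0,-0.7,0,0,0.4,0,-0.6,0,0,0.4,0,0,-1,0,0.2,0,0,-4,0,0,0,0,-5,0]';python3 -m handwheel '[0,0,0,-5,0,0,0,0,-5,0,0,0,0,-3,0,0,3,4,0,0,0,3,4,0,0]'; python3 -m handwheel '[0,3,4,0,0,0,2.8,4,0,0,0,0,0,0,0]'
python3 - <<'E'
from h import *
s=manip.get_state();P=s["position"];n=np.array([.5951,.1809,1.4197]);g=w(n,[.081,.116,.179])[0]
print(s["ee_rot"]);d=g-[0,0,.019]-P;M=R.from_euler("xyz",s["ee_rot"]).as_matrix();print("tool delta cm",M.T@d*100)
S,T=cam("scene"),cam("top")
im=[]
for c,x,y in((S,215,140),(T,200,130)):
    c=c["color"][y:y+100,x:x+80];im.append(cv2.resize(c,None,fx=5,fy=5,interpolation=cv2.INTER_CUBIC))
cv2.imwrite("pics/l.png",np.hstack(im))
E
```

```text
t: 10.22
position: [0.5846, 0.1003, 0.1292]
ee_rot: [-3.141, -0.001, 2.987]
wrist_force: [1.2, 1.9, 0.5]
opening: 0.47
grasp_force: 0.0
t: 10.85
position: [0.5375, 0.1894, 0.2592]
ee_rot: [3.14, 0.001, 2.986]
wrist_force: [1.1, 0.2, 0.1]
opening: 0.5
grasp_force: 0.0
t: 11.22
position: [0.4909, 0.2803, 0.2584]
ee_rot: [3.141, -0.001, 2.993]
wrist_force: [0.3, -0.7, -0.1]
opening: 0.502
grasp_force: 0.0
[ 3.14061333e+00 -5.72274227e-04  2.99335455e+00]
tool delta cm [-0.20060546 -0.17355085  9.8426149 ]
```

View pics/l.png

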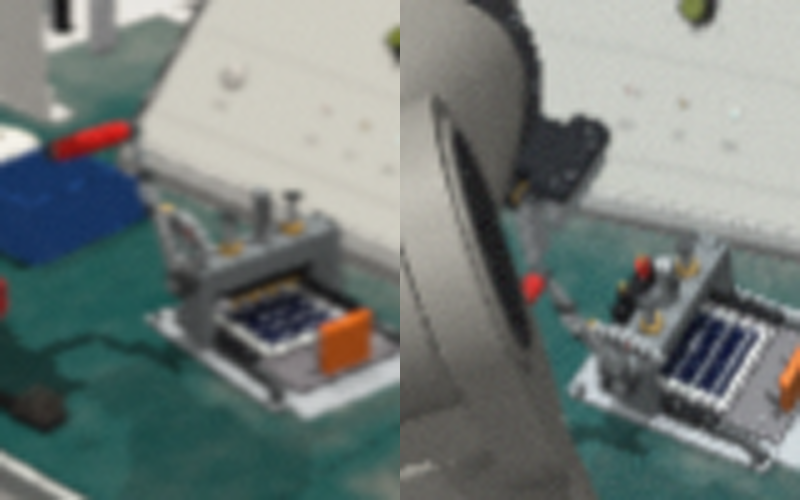

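The carrier is seated in the slot with the tab at (345,340), and the red grip is at (92,140) in the left crop, with the gripper directly above it. I'll go down onto the grip.

```bash
python3 -m handwheel '[0,-0.1,-0.2,3,0,0,0,0,3,0,0,0,0,2,0,0,0,0,1.8,0,0,0,0,0,0]'; python3 -m handwheel '[1,0,0,0,0,1,0,0,0,0,1,0,0,0,0,1,0,0,0,0]'
```

```text
t: 11.95
position: [0.4936, 0.2732, 0.1592]
ee_rot: [-3.14, -0.001, 2.986]
wrist_force: [0.9, -1.1, 1.0]
opening: 0.498
grasp_force: 0.0
t: 12.45
position: [0.4944, 0.2769, 0.1612]
ee_rot: [3.137, 0.002, 2.989]
wrist_force: [1.7, 11.5, 1.9]
opening: 0.17
grasp_force: 30.0
```

```bash
python3 -m handwheel '[1,0,0.25,0,0,1,0,0,0,0,1,0,0,0,0]'
```

```text
t: 12.82
position: [0.4947, 0.2786, 0.1606]
ee_rot: [3.139, 0.002, 2.988]
wrist_force: [4.2, 8.2, -5.9]
opening: 0.168
grasp_force: 30.0
```

```bash
python3 -m handwheel '[1,0,0.25,0,0,1,0,0,0,0,1,0,0,0,0]'
```

```text
t: 13.2
position: [0.4948, 0.28, 0.1601]
ee_rot: [3.14, 0.001, 2.988]
wrist_force: [4.5, 5.4, -10.9]
opening: 0.167
grasp_force: 30.0
```

```bash
python3 -m handwheel '[1,0,0.3,0.2,0,1,0,0,0,0,1,0,0,0,0]';  python3 -m handwheel '[1,0,0.3,0.2,0,1,0,0,0,0,1,0,0,0,0]'
```

```text
t: 13.58
position: [0.4952, 0.2809, 0.1591]
ee_rot: [-3.141, 0.0, 2.986]
wrist_force: [-4.9, -9.7, 16.4]
opening: 0.165
grasp_force: 30.0
t: 13.95
position: [0.4954, 0.2812, 0.1569]
ee_rot: [-3.138, -0.001, 2.984]
wrist_force: [-8.7, -22.3, 23.6]
opening: 0.168
grasp_force: 30.0
```

```bash
python3 -m handwheel '[1,0,-0.5,-0.5,0,1,0,-0.6,-0.27,0,1,0,-0.6,-0.24,0,1,0,-0.66,-0.21,0,1,0,0,0,0]'; cat >q.py <<'E'
from h import *
s=manip.get_state();P=s["position"];d=P-np.array([.4952,.2809,.1591]);n=1.4197
dx=np.cos(n)*d[0]+np.sin(n)*d[1];print("dx",dx*1e3,"dy",1e3*(-np.sin(n)*d[0]+np.cos(n)*d[1]),"dz",d[2]*1e3,"q",.45-np.arcsin(np.sin(.45)+dx/.125),s["wrist_force"])
E
python3 q.py
```

```text
t: 14.58
position: [0.4912, 0.2594, 0.1662]
ee_rot: [-3.138, -0.001, 2.986]
wrist_force: [11.7, -1.9, -39.5]
opening: 0.169
grasp_force: 30.0
dx -21.904199571582147 dy 0.7265797359740185 dz 7.119500930019173 q 0.18725539656851958 [ 11.72799523  -1.90109593 -39.45121124]
```

```bash
python3 -m handwheel '[1,0,0,0.4,0,1,0,0,0,0,1,0,0,0,0]'; python3 q.py
```

```text
t: 14.95
position: [0.492, 0.2625, 0.1646]
ee_rot: [3.14, 0.001, 2.988]
wrist_force: [1.1, 4.9, -1.3]
opening: 0.168
grasp_force: 30.0
dx -18.629737622425854 dy 0.41728897317705893 dz 5.512068980321361 q 0.16002566348658953 [ 1.1366738   4.94774658 -1.31266175]
```

```bash
python3 -m handwheel '[1,0,-0.65,-0.18,0,1,0,-0.65,-0.14,0,1,0,-0.66,-0.1,0,1,0,0,0,0,1,0,0,0,0]'; python3 q.py
```

```text
t: 15.58
position: [0.4887, 0.2432, 0.1689]
ee_rot: [3.14, 0.0, 2.988]
wrist_force: [0.3, 4.9, 2.1]
opening: 0.166
grasp_force: 30.0
dx -38.250999035011034 dy 0.7123721930451018 dz 9.765033098139252 q 0.3206823282221116 [0.34655676 4.94325887 2.0680666 ]
```

```bash
python3 -m handwheel '[1,0,-0.66,-0.08,0,1,0,-0.66,-0.04,0,1,0,-0.67,0.02,0,1,0,0,0,0,1,0,0,0,0]'; python3 q.py
```

```text
t: 16.2
position: [0.4854, 0.2236, 0.1699]
ee_rot: [3.14, -0.0, 2.988]
wrist_force: [-2.5, 5.1, 3.5]
opening: 0.169
grasp_force: 30.1
dx -58.093312875569254 dy 1.0175053953213764 dz 10.807430132265289 q 0.4797853728050557 [-2.51405809  5.06941906  3.54954598]
```

```bash
python3 -m handwheel '[1,0,-0.66,0.04,0,1,0,-0.66,0.08,0,1,0,-0.66,0.12,0,1,0,0,0,0,1,0,0,0,0]'; python3 q.py; python3 - <<'E'
from h import *
im=[]
for n,x,y in(("scene",225,150),("top",225,140)):
    c=cam(n)["color"][y:y+90,x:x+80];im.append(cv2.resize(c,None,fx=5,fy=5,interpolation=cv2.INTER_CUBIC))
cv2.imwrite("pics/f.png",np.hstack(im))
E
```

```text
t: 16.82
position: [0.4822, 0.204, 0.1677]
ee_rot: [3.14, -0.001, 2.988]
wrist_force: [-6.6, 5.3, 10.8]
opening: 0.17
grasp_force: 30.1
dx -77.93941298717723 dy 1.3314245451142241 dz 8.602026137987744 q 0.6396852194444259 [-6.55990474  5.29304694 10.82155249]
```

View pics/f.png

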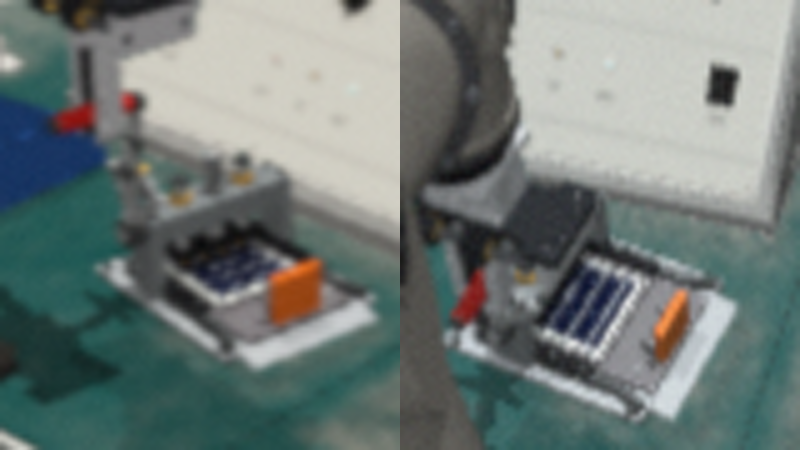

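The picture shows the lever held at the grip at (100,110), the pins down on the coupon and the carrier still home, with the tab at (297,290). The lever reads q = 0.640 at about 5 N, so it is in the fourth notch.

```bash
python3 -c "
from station import manip
print(manip.sign_off())"
```

```text
the job is handed in; nothing more can be done
None
```

I slid the carrier home against the end stops, then pulled the lever to the fourth click (0.64 rad) and was still holding it there when I handed the job in at about 17 s. The bin, loupe and tray were not touched.

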